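Take the test wheel off the left-hand arbor and put it on the balance

ROBOT

A 6-joint arm with a two-finger parallel gripper is mounted at the origin on a cart in front of the work surface, level with it; the furniture and walls round the work are solid. World frame = base frame: x ahead of the robot, y to its left, z up, the work surface at z = 0. Lengths are in m, angles in rad, forces in N, time in s.
With the tool pointing down it reaches from about 0.275 to 0.825 m from the base axis. Payload 4.9 kg.
Tool frame: the origin (TCP) lies midway between the tips of the shut fingers; the grasp point (between the pads) lies 19 mm behind it (grip_point_offset is the distance from the TCP to the grasp point, in m); z points along the fingers, x is the direction in which the jaws open and shut, and the axes are right-handed (so a half turn about z gives the same grasp; the last joint's range is limited). The gripper opens to 85 mm and grips with 20 to 120 N. Pads are 22 mm wide; open, the fingers measure 114 mm over their backs; the gripper's body (76 mm by 85 mm) begins 54 mm behind the grasp point. The pads swing forward as they close: fully open they stand 13 mm farther back than shut.
Start: joints at [1.066, 0.326, -0.193, 1.052, 0, 1.437], TCP at [0.199, 0.513, 0.231] pointing down, gripper open.
Joint ranges: [-2.65, 2.65], [-0.97, 1.79], [-1.3, 1.35], [-1.93, 2.1], [-1.47, 1.37], [-3.14, 3.14]. Speed limits (rad/s): [2.57, 2.57, 3.14, 3.14, 3.14, 3.14].

INTERFACE

Orientations are given as a rotation vector (axis times angle).
In Python, from cell import * gives the robot as it stands. Calls block until the motion is done:
- movep(position, orientation): joint-space move of the TCP to a pose.
- move_l(position, velocity=0.15, rot=None, until_force=None): straight line of the TCP; rot=None keeps the orientation; velocity is the mean speed in m/s. With until_force (N) it stops when the force on the tool has changed by that much, and returns True; else False.
- set_joints(angles): joint-space move.
- let_go() and grab(newtons=None): open the fingers fully, or close them until they stop; newtons is the grip in N (None keeps the last).
- sleep(seconds).
- ik(position, orientation): joint angles nearest the present ones, or None.
- get_state(): the state.
- grab_frame(name): name is "scene" or "top" or "wrist"; returns a dict with "img" (480x640x3 uint8, red, green, blue), "fx", "fy", "cx", "cy" (pixels), "k1" (the pictures are not rectified: a ray, as slopes to the right and down, at radius r is drawn at 1 + k1 r^2 times it, then the intrinsics apply), "cam_to_world" (4x4, takes a point from camera to world coordinates); the wrist camera has in their place "T_tool_cam" (4x4, takes a point from camera to tool coordinates, whose origin is the TCP and whose axes are the tool frame's). Camera axes: x right, y down, z forward; pixel columns grow to the right and rows downward; lengths in m; the calibration is good to about 2 mm. A picture is of the moment at which its call begins: read the wrist's pose just before it. There is no depth.
A pose or a line that the arm cannot do raises MotionError and nothing moves.
- sign_off(): hands the job in, once; it reports no verdict.
Trained networks look in the newest picture that a camera, given by its name, has taken for a name from the list of things; names that differ only in an ending like _2 or _b are one class to them, and where a whole thing is asked for, a point or a joint stands for the part that bears it (a point fixed in the world has none). Each returns a list of dicts, best first, with "score" (0 to 1); they miss things now and then, are a little off and sometimes report something else, mostly with a low value. They report only what shows in the picture. A call takes as long as a camera call. They do not tell look-alikes from the thing itself.
- spot_in(camera, name): "centre" ([column, row] in pixels, amid what is visible of it).
- silhouettes(camera, name): "mask" (480x640 bool, what is visible of it) and "centre" ([column, row] in pixels, amid what is visible of it).
- tip_of(camera, name): "centre" ([column, row] in pixels: a listed point, or the origin of a listed thing).
The state is a dict: "clock": time; "q": joint angles; "joint_velocities": joint speeds; "tau": joint torques, N m; "position": TCP position; "eef_rot": TCP orientation; "contact_force": force on the tool from outside, world axes, zero at the start; "wrist_torque": the same for the moment, N m; "finger_gap": opening from 0.0 (shut) to 1.0 (fully open).
Only numpy, scipy, OpenCV 4.12 (cv2) and the standard library are available. Lean on these libraries where they do the work, as an engineer would, in place of code of your own. Each camera call takes 0.05 s, during which the arm holds its last target. There are 200 camera calls.

TASK

Take the small grinding wheel off the left-hand-thread arbor so that it can be weighed: its clamping nut is the one with notches cut round its hexagon corners, and it unscrews clockwise, coming clear when its engraved line meets the line on the spindle end; leave the arbor with the plain nut alone. Unscrew the nut gently, letting it climb and never forcing the thread, lift it off only when it is clear, set it flange down in the steel parts tray, then lift the wheel off and set it down flat and gently on the middle of the balance pan. Leave the other things on the bench where they are.

Things in the scene. Friction and masses are not known exactly. Their poses are not given: they have to be found in the camera images.
- lh_nut: Loose steel flange nut, 0.2 kg. Origin: centre of its underside, z up its axis. Flange 50 mm across, 6 mm thick; above it, 6 to 30 mm high, a hexagon 40 mm across flats with a 4 mm notch cut round its corners at 17.5 mm height. Flats face its +x and every 60 degrees from there. Bore 28 mm. At the start it is screwed down on the wheel, underside 70 to 74 mm above the bench. Clear of the thread, lift it 25 mm or more to pass the spindle
- nut_mark (a point): Short dark line engraved on the nut's top face; this point lies 18 mm from the nut's axis on its +x side, 30 mm above its underside. At the start the line stands 1.6 to 2.6 rad anticlockwise (seen from above) of the line on the spindle end. The nut comes clear of the thread as its line, turning clockwise, reaches the spindle's line, or up to 0.3 rad before
- lh_arbor: Fixed left-hand bench arbor. Origin: on the spindle axis at bench height, z up; its x points along the spindle's engraved line. Round base 110 mm across, 10 mm high, three bolts; column 52 mm across; sprung backing flange 52 mm across, its top 52 to 56 mm above the bench at the start, 58 mm when the nut is off; upright spindle: seat 26 mm across up to 66 mm, thread 25 mm across up to 89 mm, plain end 16 mm across up to 100 mm
- thread_top (a point): Upper end of the left-hand thread, on the spindle axis, 89 mm above the bench. Coarse and steep: turned clockwise the nut climbs, how fast is not measured, so the hand must rise with it by feel. Play about 1 mm up, down and sideways. The sprung flange loads the thread with 7 to 12 N at the start, fading as the nut climbs. Let go, the nut stays. Anticlockwise it jams. Over 22 N on it strips the thread
- spindle_end (a point): Centre of the spindle's end face, on its axis, 100 mm above the bench. A short dark line is engraved on it from the centre towards the arbor's +x
- wheel: Loose cream-coloured grinding wheel under the nut: ring 60 mm across, bore 31 mm, 18 mm thick, 0.09 kg. Origin: centre of its underside, z along its axis. Underside 52 to 56 mm above the bench at the start, 58 mm when the nut is off. It sits on the spindle with 2.5 mm of play all round; lift it straight up 45 mm or more to pass the spindle end
- rh_arbor: The other arbor, right-hand thread, fixed; the same in all outer shape and size with an equal wheel, but its nut has plain corners without notches. It stays clamped: not to be gripped or pushed
- parts_tray: Fixed open steel tray, 100 mm (its x) by 140 mm (its y), 16 mm high, walls and floor 2 mm thick. Origin: centre of its underside
- balance: Fixed electronic bench balance, 190 mm (its x) by 272 mm (its y), body 78 mm high, round steel pan 118 mm across on it, display at its -y end. Origin: centre of its underside; the pan's middle is 38 mm to its +y. Pressing on it with more than 20 N overloads it
- pan_top (a point): Middle of the balance pan's top surface, 89 mm above the bench
- disc_a: Loose steel disc 38 mm across, 14 mm thick, between the two arbors; origin at the centre of its underside. A bystander
Mind the look-alikes: they are no part of the job. What is shaped like the wheel but turquoise is not meant.

How it is judged:
On the way, in this order (a step that is already met when the one before it is completed fails the run):
1. the nut is unscrewed: its engraved line has come round to the spindle's line (within about half a radian), the nut having climbed the thread and still being on the spindle (y of nut_mark in the frame of lh_arbor between -0.009 and 0.009 m and x of nut_mark in the frame of lh_arbor above 0 m and z of lh_nut in the frame of lh_arbor between 0.0765 and 0.09 m and horizontal distance between lh_nut and lh_arbor below 0.005 m), for 0.1 s.
2. the nut lies flange down in the parts tray, let go, and the wheel is still on the left-hand arbor (x of lh_nut in the frame of parts_tray between -0.027 and 0.027 m and y of lh_nut in the frame of parts_tray between -0.047 and 0.047 m and z of lh_nut in the frame of parts_tray below 0.006 m and angle between lh_nut's own z axis and vertical below 0.12 rad and contact force between the fingers and lh_nut below 0.2 N and linear speed of lh_nut below 0.03 m/s and horizontal distance between wheel and lh_arbor below 0.006 m and z of wheel in the frame of lh_arbor below 0.064 m), for 0.2 s.
At the end, for the whole second after the job is handed in: the nut lies flange down inside the parts tray and the wheel lies flat on the balance pan, its centre within 20 mm of the pan's middle, both let go and at rest (x of lh_nut in the frame of parts_tray between -0.027 and 0.027 m and y of lh_nut in the frame of parts_tray between -0.047 and 0.047 m and z of lh_nut in the frame of parts_tray below 0.006 m and angle between lh_nut's own z axis and vertical below 0.12 rad and horizontal distance between wheel and pan_top below 0.02 m and z of wheel in the frame of pan_top between -0.004 and 0.004 m and angle between wheel's own z axis and vertical below 0.05 rad and linear speed of each of wheel, lh_nut below 0.02 m/s); the robot touches nothing.
It fails at once if the thread is forced: more than 22 N between the notched nut and its arbor (contact force between lh_nut and lh_arbor above 22 N).
It fails at once if the balance is overloaded: more than 20 N from the wheel or the hand (contact force between any of wheel, the arm, the fingers and balance above 20 N).
It fails at once if the right-hand arbor is gripped or pushed (over 5 N) (contact force between any of the fingers, the arm and rh_arbor above 5 N).
It fails at once if the loose steel disc between the arbors is pushed more than 20 mm (distance of disc_a from where it was at the start of the episode above 0.02 m).
It also fails if it takes over 70 s, if anything falls off the work surface, if the arm or the gripper's body presses on something with over 40 N, if the wrist force passes 120 N, or if a joint passes its speed limit or range.

## Working session

There is one attempt and no reset: what is moved stays moved. The work goes in short steps, each a Python script; the robot and the scene stay as the last script left them, time stands still between calls to the robot, and variables do not carry over. Pictures are saved under pics/ and viewed, about 8 in all and at most 12, crops included, and the job is handed in when it is done.

```bash
mkdir -p pics; ls
cat > h.py <<'E'
from cell import *
import numpy as np, cv2
from scipy.spatial.transform import Rotation as R
def shot(n):
    s=get_state(); f=grab_frame(n)
    if "cam_to_world" in f: T=np.array(f["cam_to_world"])
    else:
        W=np.eye(4); W[:3,:3]=R.from_rotvec(s["eef_rot"]).as_matrix(); W[:3,3]=s["position"]
        T=W@np.array(f["T_tool_cam"])
    f["T"]=T; return f
def ray(f,uv):
    d=np.array([(uv[0]-f["cx"])/f["fx"],(uv[1]-f["cy"])/f["fy"]]); p=d.copy()
    for _ in range(20): p=d/(1+f["k1"]*(p@p))
    return f["T"][:3,3], f["T"][:3,:3]@np.array([p[0],p[1],1])
def atz(f,uv,z):
    o,d=ray(f,uv); return o+d*(z-o[2])/d[2]
def proj(f,P):
    p=f["T"][:3,:3].T@(np.array(P)-f["T"][:3,3]); p=p[:2]/p[2]; p=p*(1+f["k1"]*(p@p))
    return np.array([f["fx"]*p[0]+f["cx"],f["fy"]*p[1]+f["cy"]])
def save(n,img): cv2.imwrite("pics/"+n+".png",cv2.cvtColor(np.ascontiguousarray(img),cv2.COLOR_RGB2BGR))
def down(yaw): # tool z down, tool x (jaws) at world angle yaw
    c,s=np.cos(yaw),np.sin(yaw)
    return R.from_matrix(np.array([[c,s,0],[s,-c,0],[0,0,-1]])).as_rotvec()
E
python3 - <<'E'
from h import *
fs={n:shot(n) for n in("top","scene")}
for n in fs: save(n+"0",fs[n]["img"])
for n,z in(("lh_nut",.1),("nut_mark",.102),("spindle_end",.1),("lh_arbor",0),("wheel",.054),("rh_arbor",0),("parts_tray",0),("balance",0),("pan_top",.089),("disc_a",0)):
    for d in tip_of("top",n)[:4]: print(n,np.round(d["centre"],1),round(d["score"],2),np.round(atz(fs["top"],d["centre"],z),4))
s=get_state();print(s["position"],s["eef_rot"],s["clock"],s["contact_force"])
E
```

```text
pics
lh_nut [332.1 257.4] 0.52 [ 0.4813 -0.0222  0.1   ]
nut_mark [334.6 257.9] 0.7 [ 0.4799 -0.0279  0.102 ]
nut_mark [327.  253.7] 0.57 [ 0.4898 -0.0105  0.102 ]
spindle_end [332.2 256.2] 0.71 [ 0.4841 -0.0225  0.1   ]
lh_arbor [334.  255.3] 0.82 [ 0.4948 -0.0299  0.    ]
wheel [332.6 258.3] 0.62 [ 0.4829 -0.0247  0.054 ]
wheel [296.5 201.3] 0.57 [0.6238 0.0621 0.054 ]
wheel [271.7 288.4] 0.55 [0.4121 0.1219 0.054 ]
wheel [280.  233.7] 0.54 [0.544  0.1024 0.054 ]
rh_arbor [447.4 278.4] 0.94 [ 0.4336 -0.3159  0.    ]
parts_tray [361.5 184.7] 0.78 [ 0.6775 -0.1036  0.    ]
parts_tray [329.7 255. ] 0.2 [ 0.4957 -0.019   0.    ]
balance [190.7 241.7] 0.93 [0.5328 0.3342 0.    ]
disc_a [389.6 256. ] 0.7 [ 0.4917 -0.1711  0.    ]
[0.19930256 0.51263277 0.23128763] [-2.59287650e+00 -1.77384098e+00  6.66319260e-06] 0.6 [-0.50797327  0.21859215 -1.10902108]
```

Run:
```python
import cv2,numpy as np
t=cv2.imread("pics/top0.png");s=cv2.imread("pics/scene0.png")
cv2.imwrite("pics/both.png",np.vstack([cv2.resize(t[130:330,130:530],(800,400))[:, :],cv2.resize(s,(266,200))]) if 0 else cv2.resize(t[130:345,130:510],(800,452)))
```

```text
(no output)
```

View pics/both.png

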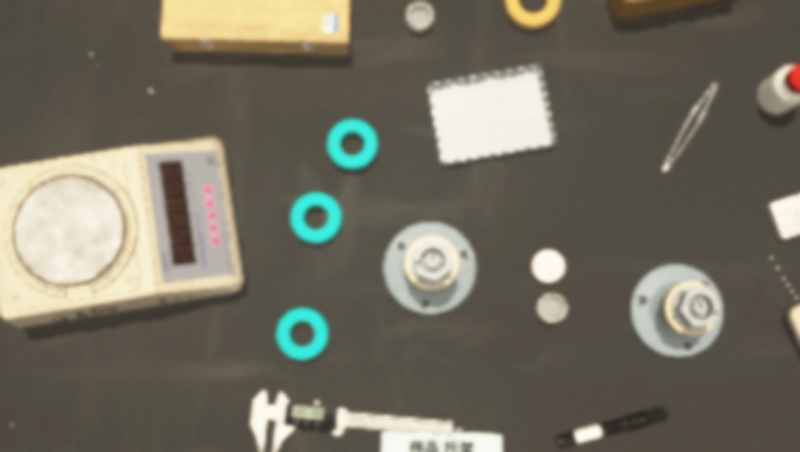

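View pics/scene0.png

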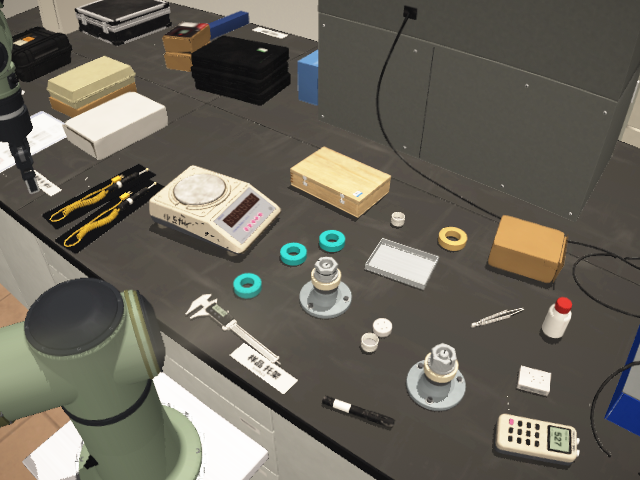

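Run:
```python
from h import *
s=get_state(); M=R.from_rotvec(s["eef_rot"]).as_matrix(); print("yaw0",np.arctan2(M[1,0],M[0,0]),s["q"])
f=shot("top"); print("pan",atz(f,(163,239),.089)); print(np.round(grab_frame("wrist")["T_tool_cam"],3))
for yaw in np.arange(-3,3.2,.5):
    j=ik([.483,-.0225,.1],down(yaw)); print(round(yaw,2), None if j is None else np.round(j,2))
a=cv2.imread("pics/scene0.png")
c=[cv2.resize(a[y-35:y+35,x-35:x+35],(400,400),interpolation=cv2.INTER_CUBIC) for x,y in((325,278),(440,365))]
movep([.483,-.0225,.27],down(0.))
f=shot("wrist");save("w1",f["img"])
cv2.imwrite("pics/cmp.png",np.hstack(c))
for n in("lh_nut","spindle_end","nut_mark","lh_arbor"):
    for d in tip_of("wrist",n)[:3]: print(n,d["centre"],d["score"],atz(f,d["centre"],{"lh_nut":.072,"lh_arbor":0}.get(n,.1)))
print(get_state()["q"],get_state()["clock"])
```

```text
yaw0 1.1999783118767258 [ 1.06577217e+00  3.26182051e-01 -1.92607869e-01  1.05200419e+00
  1.38580028e-05  1.43659018e+00]
pan [0.52907373 0.37419138 0.089     ]
[[ 1.    -0.    -0.001 -0.001]
 [ 0.     0.952  0.308 -0.079]
 [ 0.    -0.308  0.952 -0.143]
 [ 0.     0.     0.     1.   ]]
-3.0 [-0.2   0.34 -0.55  0.68  0.   -1.91]
-2.5 [-0.2   0.34 -0.55  0.68  0.   -2.41]
-2.0 [-0.2   0.34 -0.55  0.68  0.   -2.91]
-1.5 [-0.2   0.34 -0.55  0.68 -0.    2.87]
-1.0 [-0.2   0.34 -0.55  0.68 -0.    2.37]
-0.5 [-0.2   0.34 -0.55  0.68 -0.    1.87]
0.0 [-0.2   0.34 -0.55  0.68  0.    1.37]
0.5 [-0.2   0.34 -0.55  0.68 -0.    0.87]
1.0 [-0.2   0.34 -0.55  0.68 -0.    0.37]
1.5 [-0.2   0.34 -0.55  0.68 -0.   -0.13]
2.0 [-0.2   0.34 -0.55  0.68  0.   -0.63]
2.5 [-0.2   0.34 -0.55  0.68  0.   -1.13]
3.0 [-0.2   0.34 -0.55  0.68  0.   -1.63]
lh_nut [327.8, 209.1] 0.78 [ 0.48857345 -0.02733729  0.072     ]
lh_nut [326.9, 321.6] 0.28 [ 0.48848354 -0.13458502  0.072     ]
spindle_end [330.7, 220.9] 0.8 [ 0.49038323 -0.02996201  0.1       ]
nut_mark [328.3, 200.5] 0.95 [ 0.48839055 -0.0136338   0.1       ]
lh_arbor [328.2, 195.8] 0.75 [ 0.49024017 -0.03113864  0.        ]
[-1.98330102e-01  1.78023339e-01 -2.89422917e-01  1.10342879e+00
  1.97693878e-05  1.37140334e+00] 3.125
```

View pics/cmp.png

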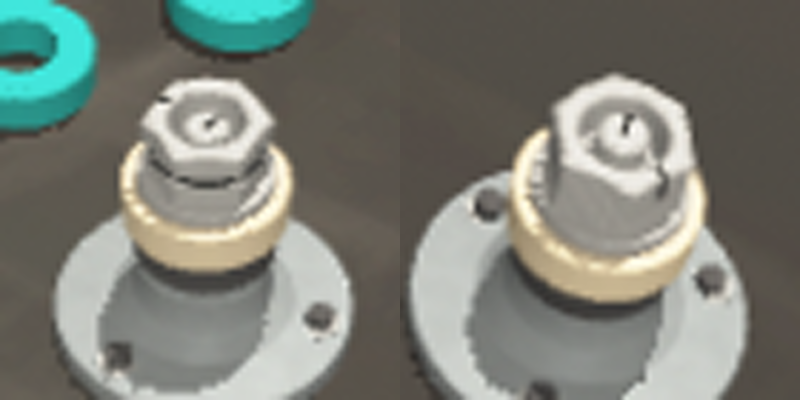

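View pics/w1.png

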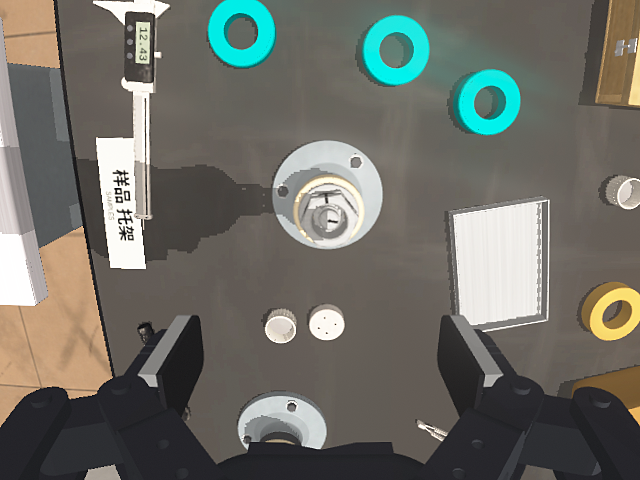

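Run:
```python
import cv2
a=cv2.imread("pics/w1.png")[160:260,275:385]
cv2.imwrite("pics/w1c.png",cv2.resize(a,(660,600),interpolation=cv2.INTER_CUBIC))
```

```text
(no output)
```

View pics/w1c.png

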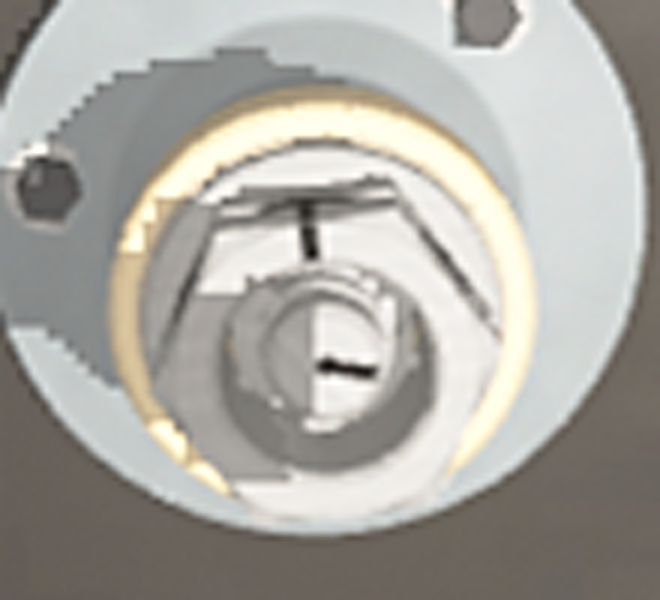

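Confirmed: notched nut = the arbor at scene (326,265) / wrist (330,215); plain-cornered nut (other arbor, scene (441,360)) stays. Nut line at wrist (326,199) points about +y, spindle line at (333,221) about +x. Second look at half a turn to cancel camera bias.

Run:
```python
from h import *
def ang(f,a,b,z):
    v=atz(f,b,z)-atz(f,a,z); return np.arctan2(v[1],v[0])
f=shot("wrist")
px=lambda x,y:(275+x/6,160+y/6)
print("spindle c",atz(f,px(316,364),.1),"line",ang(f,px(318,364),px(375,373),.1),"nut",ang(f,px(313,258),px(303,205),.102))
for n,z in(("parts_tray",0),("spindle_end",.1),("nut_mark",.102)):
    for d in tip_of("wrist",n)[:1]: print(n,d["score"],atz(f,d["centre"],z))
movep([.489,-.0285,.25],down(np.pi))
f=shot("wrist");save("w2",f["img"])
for n,z in(("spindle_end",.1),("nut_mark",.102),("lh_nut",.072),("parts_tray",0)):
    for d in tip_of("wrist",n)[:1]: print(n,np.round(d["centre"]),d["score"],atz(f,d["centre"],z))
u,v=proj(f,[.489,-.029,.1]).astype(int); print(u,v)
save("w2c",cv2.resize(f["img"][v-45:v+45,u-50:u+50],(800,720),interpolation=cv2.INTER_CUBIC)[:600])
print(u-50,v-45,get_state()["q"][5],get_state()["clock"],get_state()["contact_force"])
```

```text
spindle c [ 0.4880021  -0.03003215  0.1       ] line -0.16089212824215174 nut 1.7585551813969296
parts_tray 0.62 [ 0.67784868 -0.10760473  0.        ]
spindle_end 0.61 [ 0.48890118 -0.03160366  0.1       ]
nut_mark 0.55 [ 0.48613312 -0.0146214   0.102     ]
spindle_end [319. 222.] 0.73 [ 0.48867813 -0.02670018  0.1       ]
nut_mark [326. 245.] 0.6 [ 0.4838709  -0.00924142  0.102     ]
lh_nut [318. 213.] 0.59 [ 0.48943102 -0.02572976  0.072     ]
parts_tray [122. 114.] 0.67 [ 0.67358381 -0.10461215  0.        ]
318 218
268 173 -1.77979020506763 6.2333 [0.47844987 0.55296166 0.9589028 ]
```

View pics/w2c.png

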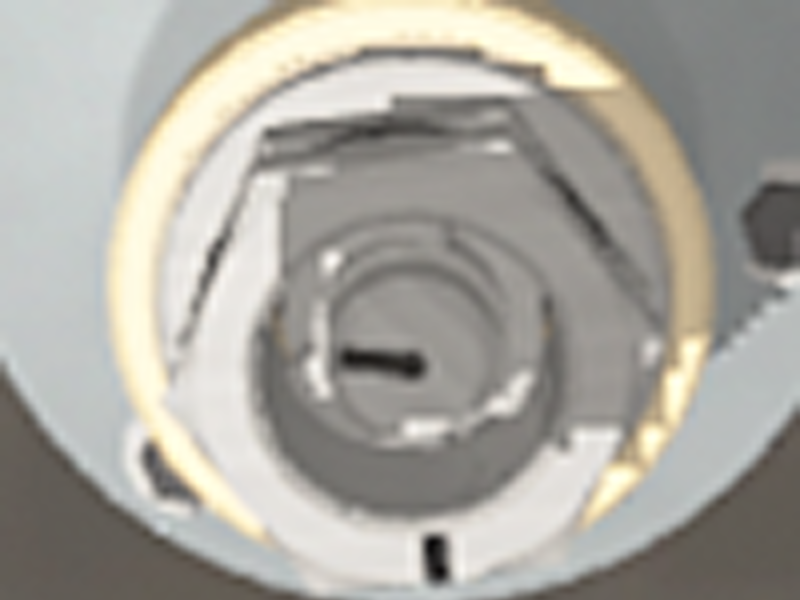

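```bash
cat >> h.py <<'E'
def F(n=5):
    a=[]
    for _ in range(n): a.append(get_state()["contact_force"]); sleep(0.02)
    return np.mean(a,0)
E
python3 - <<'E'
from h import *
C=np.array([.4882,-.0297])
movep([*C,.15],down(1.73))
print(move_l([*C,.082],.08,until_force=4))
sleep(.2); b=F(); s=get_state(); print("base",b,s["wrist_torque"],s["position"],s["q"][5])
grab(20); sleep(.1); s=get_state(); print("df",F()-b,s["wrist_torque"],s["finger_gap"],s["clock"],s["position"])
np.save("b.npy",b)
E
```

```text
False
base [ 0.17587605  0.1074858  -0.02173265] [ 0.00517386 -0.0047388  -0.03988977] [ 0.48849336 -0.02975791  0.08238089] -0.3710365192661457
df [-0.79450081 -0.08330687  2.23250838] [0.01555014 0.06020753 0.10697503] 0.46237285961467933 9.375 [ 0.48829231 -0.02970812  0.08212597]
```

```bash
cat > turn.py <<'E'
from h import *
import sys,json
def yawnow():
    M=R.from_rotvec(get_state()["eef_rot"]).as_matrix(); return np.arctan2(M[1,0],M[0,0])
def turn(st,total,step=.04,tgt=2.,kz=1.2e-4,kxy=5e-5,lim=8.):
    b=np.load("b.npy"); done=0
    while done<total-1e-6:
        d=min(step,total-done); st["yaw"]-=d
        st["p"][2]+=st["rate"]*d
        t0=get_state()["clock"]
        move_l(st["p"],.02,rot=down(st["yaw"]))
        f=F(3)-b; done+=d
        e=np.clip(f[2]-tgt,-5,5)
        st["p"][2]+=kz*e; st["rate"]=float(np.clip(st["rate"]+.002*np.clip(e,-2,2)*d/.04*.1,0,.008))
        st["p"][0]+=kxy*f[0]; st["p"][1]+=kxy*f[1]
        s=get_state()
        print(round(st["yaw"],2),"z",round(s["position"][2]*1e3,2),"f",np.round(f,1),"tz",round(s["wrist_torque"][2],2),"rate",round(st["rate"]*1e3,2),"gap",round(s["finger_gap"],3),"dt",round(s["clock"]-t0,2))
        if np.linalg.norm(f)>lim: print("STOP"); break
    json.dump(st,open("st.json","w")); return st
E
python3 - <<'E'
from turn import *
s=get_state()
turn(dict(yaw=1.73,p=[.4882,-.0297,.082],rate=.0025),.32)
E
```

```text
1.69 z 82.28 f [-0.7 -0.   3.5] tz -0.1 rate 2.81 gap 0.461 dt 0.3
1.65 z 82.48 f [-0.3 -0.1  3.2] tz -0.05 rate 3.05 gap 0.464 dt 0.3
1.61 z 82.65 f [0.1 0.1 2.1] tz -0.04 rate 3.07 gap 0.465 dt 0.3
1.57 z 82.79 f [ 0.1 -0.4  2.4] tz -0.06 rate 3.14 gap 0.467 dt 0.3
1.53 z 82.96 f [-0.6  0.2  2.5] tz -0.08 rate 3.25 gap 0.465 dt 0.3
1.49 z 83.1 f [-0.3 -0.3  1.9] tz -0.08 rate 3.24 gap 0.462 dt 0.3
1.45 z 83.2 f [-0.1  0.6  1.9] tz -0.14 rate 3.22 gap 0.464 dt 0.3
1.41 z 83.33 f [-1.2 -0.   2. ] tz -0.1 rate 3.21 gap 0.462 dt 0.3
```

Run:
```python
from turn import *
turn(json.load(open("st.json")),1.3,step=.05)
print(get_state()["clock"])
```

```text
1.36 z 83.52 f [-0.9  0.7  1.4] tz -0.11 rate 3.06 gap 0.465 dt 0.3
1.31 z 83.71 f [-0.8  0.2  2.4] tz -0.08 rate 3.17 gap 0.465 dt 0.3
1.26 z 83.79 f [-1.1  0.6  2. ] tz -0.08 rate 3.18 gap 0.463 dt 0.3
1.21 z 83.94 f [-0.7  1.1  0.5] tz -0.01 rate 2.8 gap 0.463 dt 0.3
1.16 z 83.97 f [-0.4  1.4  0.8] tz -0.06 rate 2.5 gap 0.464 dt 0.3
1.11 z 84.0 f [0.2 1.1 0.6] tz -0.03 rate 2.15 gap 0.462 dt 0.3
1.06 z 83.97 f [0.2 1.1 1. ] tz 0.02 rate 1.91 gap 0.462 dt 0.3
1.01 z 83.97 f [0.3 1.2 2.1] tz -0.03 rate 1.93 gap 0.462 dt 0.3
0.96 z 84.02 f [0.5 0.6 0.6] tz -0.03 rate 1.58 gap 0.465 dt 0.3
0.91 z 83.96 f [0.3 1.  1.6] tz 0.01 rate 1.47 gap 0.463 dt 0.3
0.86 z 83.96 f [1.1 0.8 1.7] tz -0.05 rate 1.4 gap 0.464 dt 0.3
0.81 z 83.95 f [0.8 1.5 1.9] tz -0.03 rate 1.37 gap 0.463 dt 0.3
0.76 z 83.99 f [0.7 1.6 2.5] tz -0.03 rate 1.49 gap 0.464 dt 0.3
0.71 z 84.08 f [0.6 2.2 2. ] tz 0.0 rate 1.49 gap 0.468 dt 0.3
0.66 z 84.18 f [0.  2.8 1.9] tz 0.02 rate 1.46 gap 0.467 dt 0.3
0.61 z 84.26 f [-0.8  2.2  3.2] tz 0.03 rate 1.76 gap 0.465 dt 0.3
0.56 z 84.5 f [-0.6  2.7  2.9] tz 0.02 rate 1.98 gap 0.467 dt 0.3
0.51 z 84.72 f [-0.5  3.1  2.6] tz 0.05 rate 2.14 gap 0.462 dt 0.3
0.46 z 84.88 f [-0.3  2.2  1.8] tz 0.05 rate 2.09 gap 0.462 dt 0.3
0.41 z 85.0 f [-0.3  1.8  1.7] tz 0.07 rate 2.02 gap 0.469 dt 0.3
0.36 z 85.09 f [0.2 2.3 2.9] tz -0.0 rate 2.24 gap 0.465 dt 0.3
0.31 z 85.33 f [0.  2.2 2.5] tz -0.0 rate 2.37 gap 0.463 dt 0.3
0.26 z 85.54 f [0.2 1.5 3.3] tz 0.09 rate 2.7 gap 0.468 dt 0.3
0.21 z 85.8 f [0.6 2.3 2.9] tz -0.0 rate 2.91 gap 0.464 dt 0.3
0.16 z 86.01 f [1.  2.  2.3] tz 0.01 rate 2.99 gap 0.465 dt 0.3
0.11 z 86.15 f [1.2 1.5 2.7] tz 0.06 rate 3.16 gap 0.461 dt 0.3
19.6583
```

Run:
```python
from turn import *
st=turn(json.load(open("st.json")),.28,step=.04,tgt=1.5)
f=shot("wrist"); u,v=proj(f,[.488,-.03,.1]).astype(int); print(u,v,f["img"].shape,get_state()["clock"])
v0=min(max(v-60,0),360);save("w3c",cv2.resize(f["img"][v0:v0+120,u-80:u+80],(800,600),interpolation=cv2.INTER_CUBIC))
```

```text
0.07 z 86.33 f [1.6 2.1 1.4] tz 0.03 rate 3.13 gap 0.467 dt 0.3
0.03 z 86.41 f [1.6 1.3 0.5] tz 0.05 rate 2.93 gap 0.466 dt 0.3
-0.01 z 86.52 f [1.2 1.7 2.4] tz 0.02 rate 3.12 gap 0.467 dt 0.3
-0.05 z 86.75 f [0.9 1.1 2.2] tz 0.06 rate 3.26 gap 0.464 dt 0.3
-0.09 z 86.97 f [1.1 1.3 2.1] tz -0.04 rate 3.37 gap 0.464 dt 0.3
-0.13 z 87.12 f [1.8 1.3 2.1] tz 0.04 rate 3.49 gap 0.465 dt 0.3
-0.17 z 87.32 f [1.6 1.1 1.9] tz 0.02 rate 3.57 gap 0.461 dt 0.3
321 340 (480, 640, 3) 21.8083
```

View pics/w3c.png

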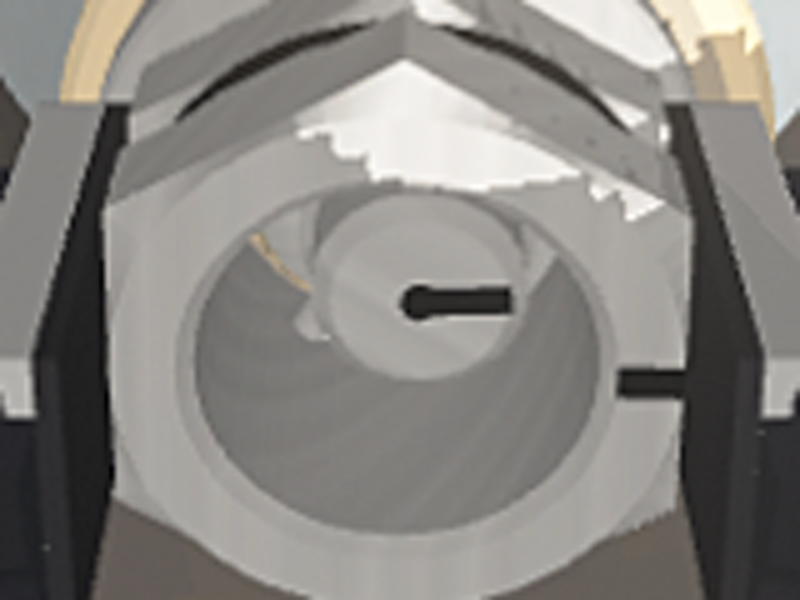

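Lines are parallel (nut line at right, spindle line above it). Lift gently with force watch.

Run:
```python
from turn import *
st=json.load(open("st.json")); b=np.load("b.npy")
for i in range(10):
    st["p"][2]+=.0006; move_l(st["p"],.01); f=F(2)-b
    print(round(get_state()["position"][2]*1e3,2),np.round(f,1),round(get_state()["finger_gap"],3))
    if f[2]<-5.5: print("STOP");break
json.dump(st,open("st.json","w")); print(get_state()["clock"])
```

```text
87.78 [ 1.6 -0.7 -1. ] 0.461
88.51 [ 1.1 -0.6 -1.8] 0.469
89.15 [ 1.1 -1.4 -1.5] 0.462
89.79 [ 1.2  0.2 -2.9] 0.462
90.54 [ 1.2  2.  -1.9] 0.464
91.18 [ 1.2  2.2 -0.9] 0.465
91.79 [1.6 2.5 0.2] 0.466
92.32 [1.5 1.8 1. ] 0.463
92.83 [1.  0.7 0. ] 0.468
93.34 [ 1.4  0.4 -0.6] 0.466
24.6417
```

Run:
```python
from turn import *
st=json.load(open("st.json")); p=st["p"]
move_l([p[0],p[1],.15],.08); print(get_state()["finger_gap"])
grab(45); T=[.676,-.1055]
movep([*T,.12],down(1.68)); print(get_state()["q"][5],get_state()["finger_gap"])
move_l([*T,.025],.1); sleep(.1)
print(move_l([*T,.006],.02,until_force=3),get_state()["position"])
let_go(); sleep(.1); z=get_state()["position"][2]
move_l([*T,.13],.15)
movep([.60,-.08,.27],down(0.)); 
f=shot("wrist"); save("w4",f["img"])
for n,zz in(("parts_tray",0),("lh_nut",.002),("spindle_end",.1),("wheel",.058)):
    for d in tip_of("wrist",n)[:2]: print(n,np.round(d["centre"]),round(d["score"],2),np.round(atz(f,d["centre"],zz),4))
print(get_state()["clock"])
```

```text
0.4658971404907814
-0.3713629414551484 0.45710291776830964
True [ 0.67585146 -0.10545555  0.01039096]
parts_tray [400. 213.] 0.86 [ 0.6803 -0.1072  0.    ]
lh_nut [395. 212.] 0.89 [ 0.675 -0.106  0.002]
lh_nut [185. 388.] 0.24 [ 0.4351 -0.3248  0.002 ]
spindle_end [173. 145.] 0.83 [ 0.4885 -0.0289  0.1   ]
wheel [191. 145.] 0.95 [ 0.4887 -0.0322  0.058 ]
wheel [362.  35.] 0.65 [0.632  0.0539 0.058 ]
32.6167
```

View pics/w4.png

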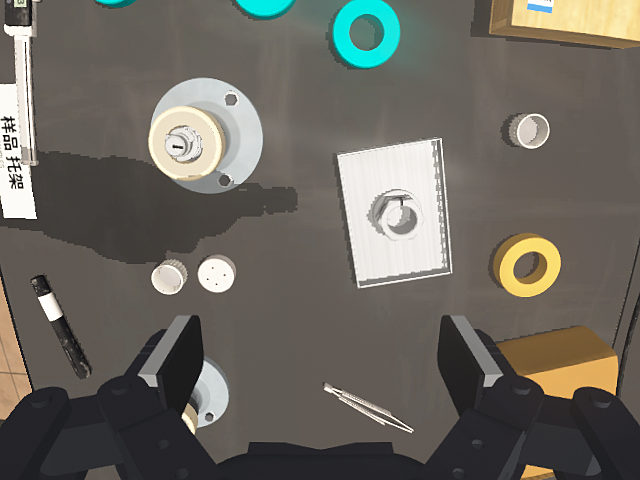

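Nut lies flange down at tray centre (395,212); wheel still on the arbor (188,145). Now the wheel.

Run:
```python
from h import *
C=[.4882,-.0297]
movep([*C,.17],down(0.)); print(move_l([*C,.056],.1,until_force=5))
sleep(.1); b=F(3); grab(25); sleep(.1); s=get_state(); print("gap",s["finger_gap"],F(3)-b)
move_l([*C,.075],.04); print(F(3)-b); move_l([*C,.2],.12); print(get_state()["finger_gap"],F(3)-b)
movep([.529,.33,.26],down(0.)); f=shot("wrist"); save("w5",f["img"])
for n,z in(("pan_top",.089),("balance",0),("wheel",.26)):
    for d in tip_of("wrist",n)[:2]: print(n,np.round(d["centre"]),round(d["score"],2),np.round(atz(f,d["centre"],z),4))
print(get_state()["clock"],get_state()["q"][5])
```

```text
False
gap 0.7180928358301225 [-0.65475366  0.17297175  5.10203496]
[ 0.23226155  0.22862315 -0.90736733]
0.7155476204548658 [ 0.29942334  0.72772808 -0.55910918]
pan_top [323. 151.] 0.6 [0.5307 0.3743 0.089 ]
balance [324. 175.] 0.6 [0.5324 0.342  0.    ]
wheel [410. 410.] 0.66 [0.567  0.2835 0.26  ]
38.725 2.010150926304761
```

View pics/w5.png

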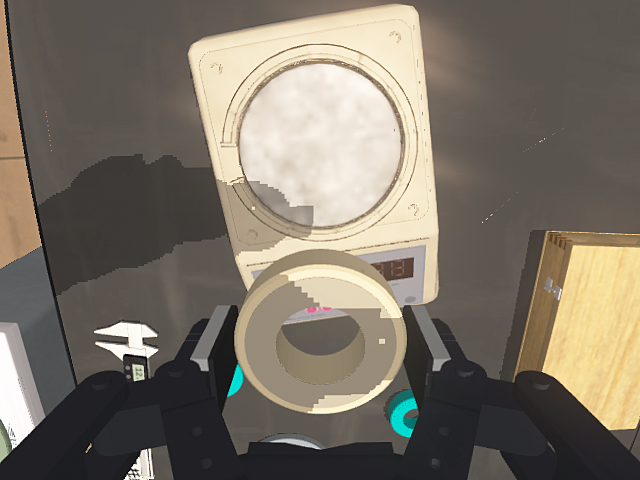

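Run:
```python
from h import *
P=[.5298,.375]
move_l([*P,.15],.1); move_l([*P,.098],.06); sleep(.15)
print(move_l([*P,.082],.012,until_force=1.5),get_state()["position"],get_state()["contact_force"])
let_go(); sleep(.1); move_l([*P,.2],.12)
movep([.529,.32,.27],down(0.)); f=shot("wrist"); save("w6",f["img"])
for n,z in(("pan_top",.089),("wheel",.089),("lh_nut",.002)):
    for d in tip_of("wrist",n)[:2]: print(n,np.round(d["centre"]),round(d["score"],2),np.round(atz(f,d["centre"],z),4))
print(get_state()["clock"])
```

```text
True [0.52975896 0.37496665 0.08743179] [ 0.23262835 -0.0210849   4.9114221 ]
pan_top [319. 136.] 0.82 [0.5277 0.3756 0.089 ]
wheel [337. 368.] 0.71 [0.544  0.1674 0.089 ]
wheel [409. 396.] 0.68 [0.6137 0.1339 0.089 ]
44.3167
```

View pics/w6.png

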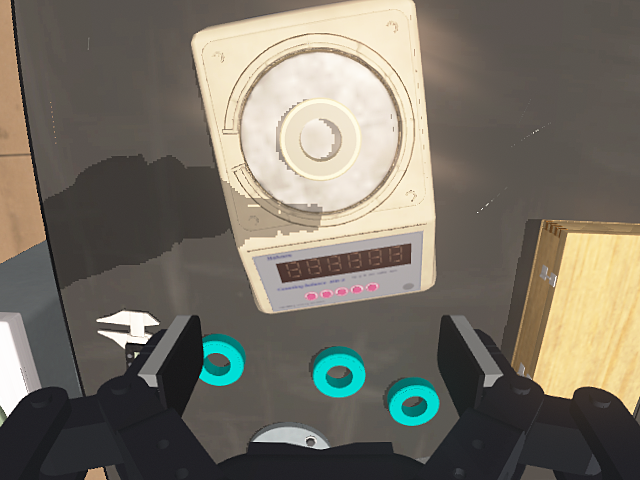

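The wheel lies flat in the middle of the pan: wheel at (319,140), pan centre about (320,132). The hand is clear of everything.

```bash
python3 -c "
from cell import *
sleep(.3); sign_off(); print(get_state()['clock'])"
```

```text
the job is handed in; nothing more can be done
the job is handed in; nothing more can be done
```

I took the small wheel off the left-hand arbor and set it on the balance pan, then handed the job in at about 45 s. `sign_off` reports no verdict.

- **Unscrewing:** I turned the notched nut clockwise about 1.9 rad at 20 N grip, letting the hand rise with it by feel. Force readings at the hand stayed at about 4 N or less. I could not read the force on the thread itself. A wrist picture showed the nut's line level with the spindle's line before I lifted.
- **Nut:** it came off freely and lies flange down near the middle of the parts tray. The last picture showing it was taken just after I let go.
- **Wheel:** it was set down on light contact, about 5 N on the raw force reading. The last picture shows it flat and let go, within a few mm of the pan's middle, with the hand clear.
- **Not fully checked:** the detector did not report the wheel on the pan in that picture (it listed turquoise look-alikes), so its position there is judged by eye. I did not measure the disc or the other arbor at the end; the hand did not go near them.

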